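Open the scrap pan and slide the brass blank in

ROBOT

A 6-joint arm with a two-finger parallel gripper is mounted at the origin on the work surface. World frame = base frame: x ahead of the robot, y to its left, z up, the work surface at z = 0. Lengths are in m, angles in rad, forces in N, time in s.
With the tool pointing down it reaches from about 0.4 to 0.825 m from the base axis. Payload 7 kg.
Tool frame: the origin (TCP) lies at the very end of the fingers, on their centre line; the grasp point (between the pads) lies 19 mm behind it; z points along the fingers, y is the direction in which the jaws open and shut (so a half turn about z gives the same grasp; the last joint's range is limited). The gripper opens to 88 mm and grips with 3 to 60 N. Pads are 19 mm wide; open, the fingers measure 130 mm over their backs; the gripper's body (78 mm by 193 mm) begins 47 mm behind the grasp point.
Start: joints at [-1.055, 0.359, 0.012, 0, -1.224, -0.288], TCP at [0.152, -0.658, 0.227] pointing down, gripper open.
Joint ranges: [-3.07, 3.07], [-1.43, 2.12], [-1.02, 1.25], [-3.03, 1.67], [-3.05, -0], [-3.03, 3.03]. Speed limits (rad/s): [2.39, 2.39, 3.01, 3.14, 3.14, 3.14].

INTERFACE

Orientations are given as a unit quaternion [w, x, y, z].
In Python, from workcell import r, hand, solver, read_state, optics, ticket, spotter gives the robot as it stands. The module is installed in compiled form; this text tells all that it offers. Calls block until the motion is done:
- r.move_pose(position, orientation): joint-space move of the TCP to a pose.
- r.move_straight(position, attitude=None, velocity=0.15, max_force=None): straight line of the TCP; attitude=None keeps the orientation; velocity is the mean speed in m/s. With max_force (N) it stops when the force on the tool has changed by that much, and returns True; else False.
- r.move_joints(angles): joint-space move.
- hand.move_gripper(opening, force=None): finger opening in m; force is the grip in N (None keeps the last); returns when the fingers have stopped.
- r.sleep(seconds).
- solver.solve_ik(position, orientation): joint angles nearest the present ones, or None.
- read_state(): the state.
- optics.grab_frame(name): name is "side" or "top" or "wrist"; returns a dict with "image" (480x640x3 uint8, red, green, blue), "vertical_fov" (degrees; the focal length in pixels is half the picture's height over the tangent of half this angle, whatever the lens; pixels are square), "cx", "cy" (the principal point, pixels), "R" (3x3) and "t" (3): a world point X has camera coordinates R X + t. Camera axes: x right, y down, z forward; pixel columns grow to the right and rows downward; lengths in m; the calibration is good to about 2 mm. The wrist camera is an equidistant fisheye: a pixel r from the principal point sees the ray r / f radians off the axis. A picture is of the moment at which its call begins. There is no depth.
A pose or a line that the arm cannot do raises r.Unreachable and nothing moves.
- ticket.hand_in(): hands the job in, once; it reports no verdict.
Trained networks look in the newest picture that a camera, given by its name, has taken for a name from the list of things; names that differ only in an ending like _2 or _b are one class to them, and where a whole thing is asked for, a point or a joint stands for the part that bears it (a point fixed in the world has none). Each returns a list of dicts, best first, with "score" (0 to 1); they miss things now and then, are a little off and sometimes report something else, mostly with a low value. They report only what shows in the picture. A call takes as long as a camera call.
- spotter.spot_in(thing, camera): "bbox" ([centre column, centre row, width, height] in pixels, round what is visible of it).
- spotter.regions_of(thing, camera): "pixels" (480x640 bool, what is visible of it) and "bbox" ([centre column, centre row, width, height] in pixels, round what is visible of it).
- spotter.mark_of(thing, camera): "uv" ([column, row] in pixels: a listed point, or the origin of a listed thing).
The state is a dict: "clock": time; "joint_positions": joint angles; "joint_vel": joint speeds; "tau": joint torques, N m; "tcp_pos": TCP position; "ee_rot": TCP orientation; "ft_force": force on the tool from outside, world axes, zero at the start; "torque": the same for the moment, N m; "opening": finger opening in m.
Only numpy, scipy, OpenCV 4.12 (cv2) and the standard library are available. Lean on these libraries where they do the work, as an engineer would, in place of code of your own. Each camera call takes 0.05 s, during which the arm holds its last target. There are 200 camera calls.

TASK

Lift the loose lid off the steel scrap pan by its knob and set it down gently, knob up and lying flat, wholly on the cork mat. Then push the round brass blank across the soldering board and over its edge so that it drops into the open pan. Leave the small steel block and the little bowl on the board, and the glass jar by the mat, where they stand.

Things in the scene. Friction and masses are not known exactly. Their poses are not given: they have to be found in the camera images.
- station: Fixed; origin on the bench below the board's edge that faces the pan. White soldering board on a dark steel stand: 230 mm along x, y = 0 to +180 mm, top 105 mm above the bench. On its -y side, past a 7 mm gap, the rectangular steel scrap pan: outside 134 (x) x 124 (y) x 97 mm high, walls and floor 4 mm, centre at y = -69 mm. z up.
- pan_mouth (a point): Centre of the pan's mouth at rim height (97 mm above the bench), axes as station.
- board_edge (a point): Middle of the board's top edge that faces the pan, 105 mm above the bench, axes as station: the pan lies towards -y, the board extends 180 mm towards +y.
- lid: Loose flat steel lid with a black knob, about 0.35 kg. Origin at the centre of its underside, z up. Above the origin: plug 120 (x) x 110 (y) mm, 0 to 8 mm, sits in the pan's mouth with 3 mm play each side; plate 138 x 128 mm, 8 to 12 mm, rests on the rim; stem of 14 mm diameter, 12 to 24 mm; round knob of 28 mm diameter, 24 to 46 mm.
- disc: Loose round flat brass blank lying on the board, 90 mm in diameter (too wide to be gripped across), 8 mm thick, about 0.4 kg. Origin at the centre of its underside, z up.
- mat: Fixed square cork mat on the bench, 190 x 190 x 4 mm, origin at the centre of its underside.
- block: Bystander: small steel bench block on the board, 32 x 32 x 30 mm high, loose; origin at the centre of its underside.
- dish: Bystander: small white ceramic bowl on the board, 32 mm across, 16 mm high, loose; origin at the centre of its underside.
- jar: Bystander: glass jar with steel cap near the mat, 48 mm across, 60 mm high, loose; origin at the centre of its underside.

How it is judged:
On the way, in this order (a step that is already met when the one before it is completed fails the run):
1. the lid lies flat, knob up, on the cork mat, let go (x of lid in the frame of mat between -0.035 and 0.035 m and y of lid in the frame of mat between -0.035 and 0.035 m and z of lid in the frame of mat below 0.01 m and angle between lid's own z axis and vertical below 0.08 rad and linear speed of lid below 0.02 m/s and contact force between the fingers and lid below 0.1 N), for 0.2 s.
2. the brass blank has dropped into the pan (x of disc in the frame of pan_mouth between -0.063 and 0.063 m and y of disc in the frame of pan_mouth between -0.058 and 0.058 m and z of disc in the frame of pan_mouth below -0.035 m and linear speed of disc below 0.02 m/s), for 0.2 s.
At the end, for the whole second after the job is handed in: The lid rests flat (within 0.08 rad) and knob up on the cork mat, its centre within 35 mm of the mat's centre along both mat axes; the brass blank is in the pan, its centre inside the walls and at least 35 mm below the rim (flat or on edge). Both are still (all of step 2 and x of lid in the frame of mat between -0.035 and 0.035 m and y of lid in the frame of mat between -0.035 and 0.035 m and z of lid in the frame of mat below 0.01 m and angle between lid's own z axis and vertical below 0.08 rad and linear speed of lid below 0.02 m/s); the robot touches nothing.
It fails at once if the lid is dropped or slammed down (faster than 0.5 m/s within 30 mm of the bench) (height (world z) of lid below 0.03 m and linear speed of lid above 0.5 m/s).
It fails at once if the block, the bowl or the jar is moved by more than 25 mm (distance of any of block, dish, jar from where it was at the start of the episode above 0.025 m).
It also fails if it takes over 64 s, if anything falls off the work surface, if the arm or the gripper's body presses on something with over 40 N, if the wrist force passes 120 N, or if a joint passes its speed limit or range.

## Working session

There is one attempt and no reset: what is moved stays moved. The work goes in short steps, each a Python script; the robot and the scene stay as the last script left them, time stands still between calls to the robot, and variables do not carry over. Pictures are saved under pics/ and viewed, about 8 in all and at most 12, crops included, and the job is handed in when it is done.

```bash
mkdir -p pics; cat > h.py <<'E'
import numpy as np, cv2
from workcell import r, hand, solver, read_state, optics, ticket, spotter
def ray(fr,uv):
    R=np.array(fr["R"]);t=np.array(fr["t"]);f=240/np.tan(np.radians(fr["vertical_fov"])/2)
    d=np.array([(uv[0]-fr["cx"])/f,(uv[1]-fr["cy"])/f,1.0])
    if fr.get("fish"):
        a=d[:2];th=np.linalg.norm(a);d=np.array([*(a/th*np.sin(th)),np.cos(th)]) if th>1e-9 else np.array([0,0,1.])
    return -R.T@t, R.T@d
def onz(fr,uv,z):
    c,d=ray(fr,uv);return c+d*(z-c[2])/d[2]
def proj(fr,X):
    R=np.array(fr["R"]);t=np.array(fr["t"]);f=240/np.tan(np.radians(fr["vertical_fov"])/2)
    p=R@np.asarray(X,float)+t
    if fr.get("fish"):
        n=np.hypot(p[0],p[1]);th=np.arctan2(n,p[2]);return np.array([fr["cx"],fr["cy"]])+f*th*p[:2]/max(n,1e-9)
    return np.array([fr["cx"],fr["cy"]])+f*p[:2]/p[2]
def grab(n):
    fr=optics.grab_frame(n);fr["fish"]=n=="wrist";return fr
def save(fr,name): cv2.imwrite("pics/"+name,cv2.cvtColor(fr["image"],cv2.COLOR_RGB2BGR))
E
cat > a.py <<'E'
from h import *
H=dict(pan_mouth=.097,board_edge=.105,lid=.097,disc=.105,mat=0,block=.105,dish=.105,jar=0,station=0)
for cam in ("top","side","wrist"):
    fr=grab(cam);save(fr,f"{cam}0.png")
    print(cam,fr["vertical_fov"],-np.array(fr["R"]).T@fr["t"])
    for k,z in H.items():
        for m in spotter.mark_of(k,cam)[:1]:
            zz=z-.008 if k=="lid" else z
            print(k,round(m["score"],2),np.round(m["uv"]),np.round(onz(fr,m["uv"],zz),3))
print(read_state())
E
python3 a.py
```

```text
top 44.40078955957414 [0.45713561 0.01067594 1.09141511]
pan_mouth 0.43 [193. 184.] [0.615 0.224 0.097]
board_edge 0.81 [457. 256.] [ 0.482 -0.219  0.105]
lid 0.98 [493. 264.] [ 0.466 -0.282  0.089]
disc 0.81 [408. 245.] [ 0.502 -0.137  0.105]
mat 0.89 [211. 268.] [0.474 0.214 0.   ]
block 0.92 [418. 304.] [ 0.403 -0.151  0.105]
dish 0.83 [381. 177.] [ 0.619 -0.095  0.105]
jar 0.7 [196. 184.] [0.632 0.24  0.   ]
station 0.81 [442. 255.] [ 0.487 -0.216  0.   ]
side 44.96313491340896 [ 0.44811083 -0.82542286  0.80443065]
board_edge 0.81 [298. 309.] [ 0.484 -0.214  0.105]
lid 0.73 [291. 354.] [ 0.466 -0.286  0.089]
disc 0.97 [307. 275.] [ 0.507 -0.14   0.105]
mat 0.57 [279. 195.] [0.481 0.223 0.   ]
block 0.88 [247. 284.] [ 0.407 -0.147  0.105]
dish 0.68 [364. 250.] [ 0.614 -0.093  0.105]
jar 0.89 [344. 189.] [0.631 0.226 0.   ]
wrist 65.70646984690485 [ 0.07514803 -0.67585281  0.38498365]
{'clock': 1.5, 'joint_positions': array([-1.05487769e+00,  3.58597484e-01,  1.19075054e-02,  1.32485754e-05,
       -1.22407851e+00, -2.88101574e-01]), 'joint_vel': array([ 0.00052968,  0.00059631, -0.00016272,  0.00046276, -0.00022605,
        0.00079046]), 'tau': array([ 2.02219744e-03, -5.82380641e+01,  2.93299878e+01,  7.00257450e+00,
        1.24205128e-02, -4.60967286e-06]), 'tcp_pos': array([ 0.15243002, -0.6575552 ,  0.22656853]), 'ee_rot': array([-2.87505075e-07, -1.13664600e-01,  9.93519179e-01, -1.52466572e-05]), 'ft_force': array([ 0.28354137, -0.37185218,  0.97116793]), 'torque': array([-0.00508151, -0.00983588,  0.01288325]), 'opening': 0.08782122479063413}
```

View pics/top0.png

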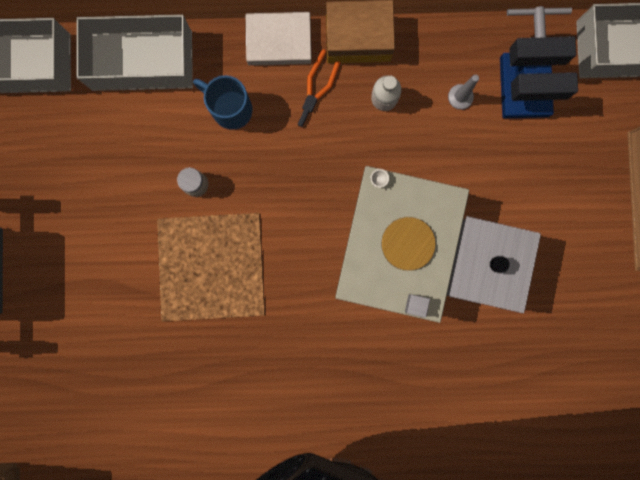

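View pics/side0.png

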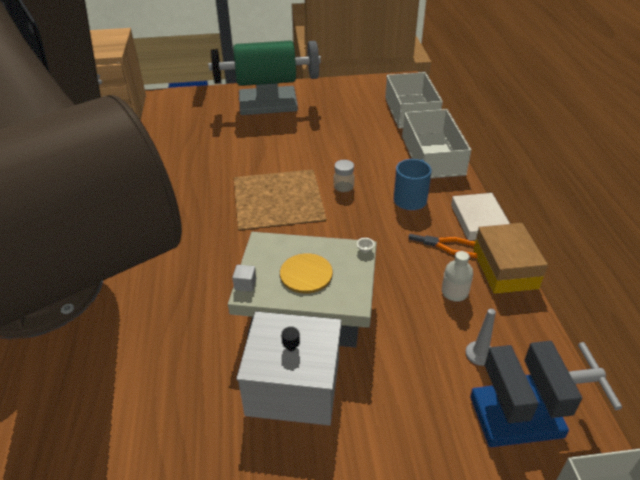

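Top view: the lid's knob is at (500,264), the disc at (408,243), the block at (419,306), the bowl at (380,179), the mat centred near (211,267) and the jar at (192,182). The side view agrees. Next I fit the orientations.

```bash
cat > b.py <<'E'
from h import *
fr=grab("top")
def rect(pts,z):
    P=np.array([onz(fr,p,z)[:2] for p in pts],np.float32);(c,s,a)=cv2.minAreaRect(P);print("  rect",np.round(c,4),np.round(s,4),round(a,2))
print("board");rect([(365,167),(469,188),(441,321),(337,298)],.105)
print("lidcorners");rect([(469,218),(540,234),(525,312),(450,297)],.101)
for k,z in dict(lid=.101,disc=.113,mat=.004,block=.135,dish=.121,jar=.06).items():
    rg=spotter.regions_of(k,"top")
    if not rg: print(k,"none");continue
    m=rg[0]["pixels"].astype(np.uint8);c,_=cv2.findContours(m,0,2);c=max(c,key=cv2.contourArea)[:,0,:]
    print(k,rg[0]["score"],rg[0]["bbox"]);rect(c,z)
# knob: dark pixels near
im=fr["image"];g=im.max(2);m=np.zeros_like(g);m[245:285,480:520]=(g[245:285,480:520]<60)
v,u=np.nonzero(m);print("knob",u.mean(),v.mean(),onz(fr,(u.mean(),v.mean()),.089+.038))
fs=grab("side");im=fs["image"];g=im.max(2);m=np.zeros_like(g);m[322:355,275:305]=(g[322:355,275:305]<60)
v,u=np.nonzero(m);print("knob side",u.mean(),v.mean(),onz(fs,(u.mean(),v.mean()),.089+.034))
E
python3 b.py
```

```text
board
  rect [ 0.5065 -0.1289] [0.179  0.2287] 76.11
lidcorners
  rect [ 0.4653 -0.2832] [0.1278 0.1372] 76.52
lid 0.83 [493.3, 264.1, 90.6, 94.9]
  rect [ 0.466  -0.2824] [0.1307 0.1398] 75.45
disc 0.64 [409.5, 242.2, 52.3, 53.3]
  rect [ 0.5042 -0.1363] [0.0869 0.0864] 43.35
mat 0.59 [213.4, 267.4, 106.5, 108.7]
  rect [0.4764 0.2148] [0.1923 0.192 ] 1.22
block 0.95 [416.3, 306.8, 24.2, 23.1]
  rect [ 0.4022 -0.1437] [0.0364 0.033 ] 76.73
dish 0.78 [378.5, 177.1, 15.2, 19.0]
  rect [ 0.6144 -0.0902] [0.0299 0.0302] 88.26
jar 0.94 [192.2, 181.3, 30.7, 26.3]
  rect [0.6247 0.234 ] [0.055  0.0427] 61.92
knob 499.6023166023166 264.25868725868725 [ 0.46595976 -0.28269856  0.127     ]
knob side 290.297385620915 338.8921568627451 [ 0.46681342 -0.2849024   0.123     ]
```

Both cameras agree: station yaw is about -14.2°, the knob is at (0.466, -0.283) and the mat is at (0.4755, 0.215). I'll grasp the lid now.

```bash
cat >> h.py <<'E'
from scipy.spatial.transform import Rotation
def down(deg):
    c,s=np.cos(np.radians(deg)),np.sin(np.radians(deg))
    return Rotation.from_matrix(np.array([[-s,c,0],[c,s,0],[0,0,-1]])).as_quat(scalar_first=True)
A=np.radians(-14.2);ux=np.array([np.cos(A),np.sin(A)]);uy=np.array([-np.sin(A),np.cos(A)])
EDGE=np.array([.5065,-.1289])-.09*uy
def st(x,y): return EDGE+x*ux+y*uy
E
cat > c.py <<'E'
from h import *
print("edge",EDGE,"pan",st(0,-.069))
for d in (-14.2,165.8):print(d,solver.solve_ik([.466,-.283,.2],down(d)),solver.solve_ik([.4755,.215,.2],down(d+15.7)))
best=min((-14.2,165.8),key=lambda d:max(abs(solver.solve_ik([.466,-.283,.2],down(d))[5]),abs(solver.solve_ik([.4755,.215,.2],down(d+15.7))[5])))
print(best)
hand.move_gripper(.06)
r.move_pose([.466,-.283,.22],down(best))
r.move_straight([.466,-.283,.15],velocity=.12)
print("hit",r.move_straight([.466,-.283,.107],velocity=.05,max_force=8))
hand.move_gripper(.0,force=35)
s=read_state();print(s["clock"],s["tcp_pos"],s["opening"],s["ft_force"])
r.move_straight([.466,-.283,.16],velocity=.06)
r.move_straight([.466,-.283,.24],velocity=.15)
s=read_state();print(s["clock"],s["tcp_pos"],s["opening"],s["ft_force"])
save(grab("side"),"side1.png")
E
python3 c.py
```

```text
edge [ 0.48442234 -0.21615008] pan [ 0.46749613 -0.28304181]
-14.2 None [ 0.80100763  0.12655956 -0.36188933  0.         -1.08234744  2.36676497]
165.8 [-0.18627761  0.16559157 -0.31452735  0.         -1.09067741 -0.06155914] [ 0.80100763  0.12655956 -0.36188933  0.         -1.08234744 -0.77482769]Traceback (most recent call last):
  File "c.py", line 4, in <module>
    best=min((-14.2,165.8),key=lambda d:max(abs(solver.solve_ik([.466,-.283,.2],down(d))[5]),abs(solver.solve_ik([.4755,.215,.2],down(d+15.7))[5])))
  File "c.py", line 4, in <lambda>
    best=min((-14.2,165.8),key=lambda d:max(abs(solver.solve_ik([.466,-.283,.2],down(d))[5]),abs(solver.solve_ik([.4755,.215,.2],down(d+15.7))[5])))
                                                ~~~~~~~~~~~~~~~~~~~~~~~~~~~~~~~~~~~~~~~~^^^
TypeError: 'NoneType' object is not subscriptable
```

```bash
sed -i '/^for d/d;s/^best=.*/best=165.8/' c.py; python3 c.py
```

```text
edge [ 0.48442234 -0.21615008] pan [ 0.46749613 -0.28304181]
165.8
hit False
6.7583 [ 0.46604853 -0.28299132  0.10707093] 0.02720125735696876 [-0.48270869  0.56431022  1.17510009]
8.475 [ 0.46539025 -0.28264977  0.23891063] 0.027010450549473777 [-0.04140081  0.83234172 -4.11802699]
```

View pics/side1.png

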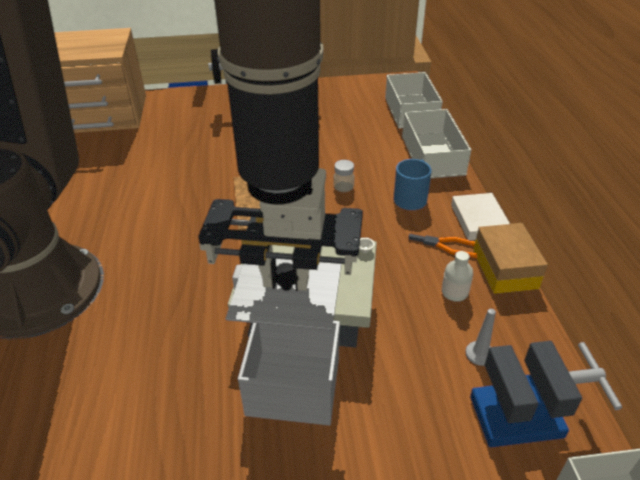

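The lid is held level and the pan is open. Now I place it on the mat.

```bash
cat > d.py <<'E'
from h import *
q=down(165.8+15.7);m=[.4755,.215]
r.move_straight([*m,.24],attitude=q,velocity=.2)
r.move_straight([*m,.05],velocity=.12)
print("hit",r.move_straight([*m,.018],velocity=.025,max_force=6))
s=read_state();print(s["clock"],s["tcp_pos"],s["ft_force"])
hand.move_gripper(.05); 
r.move_straight([*m,.09],velocity=.1); r.sleep(.1)
r.move_straight([*m,.2],velocity=.2)
s=read_state();print(s["clock"],s["tcp_pos"],s["ft_force"],s["opening"])
fr=grab("wrist");save(fr,"w2.png")
for k,z in dict(lid=.004,mat=0).items():
    for x in spotter.mark_of(k,"wrist")[:1]:print(k,x["score"],x["uv"],onz(fr,x["uv"],z))
E
python3 d.py
```

```text
hit True
13.9167 [0.47535707 0.21487071 0.0220499 ] [-0.4347837  -0.87257811  4.4098668 ]
16.1917 [0.47506065 0.21477439 0.1993588 ] [ 0.57615474 -0.25039568 -1.37169634] 0.049756058176406444
lid 0.63 [320.0, 218.0] [0.47621374 0.21650891 0.004     ]
```

View pics/w2.png

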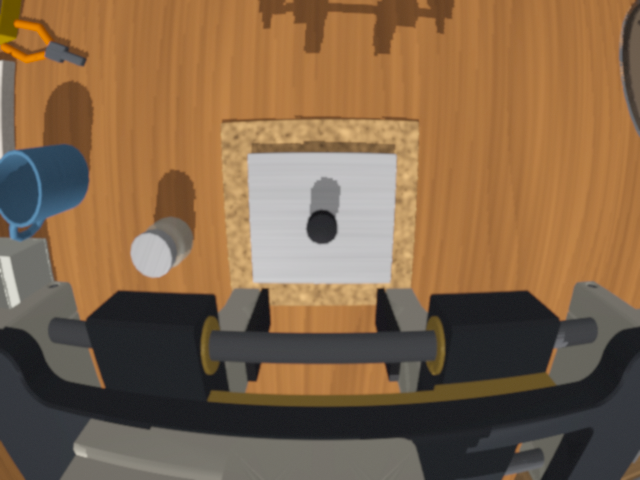

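The lid lies flat on the mat, knob up. It is at (247–396, 153–284) with cork visible on all sides, and the jar is untouched. Now I push the disc, using the two fingers as a cradle.

```bash
cat > e.py <<'E'
from h import *
q=down(165.8);P=lambda y,z:[*st(0,y),z]
hand.move_gripper(.04)
r.move_pose(P(.150,.20),q)
r.move_straight(P(.150,.13),velocity=.15)
print("down",r.move_straight(P(.150,.1085),velocity=.04,max_force=6))
s=read_state();print(s["clock"],s["tcp_pos"],s["ft_force"])
print("push",r.move_straight(P(.055,.1085),velocity=.06,max_force=25))
s=read_state();print(s["clock"],s["tcp_pos"],P(.055,.1085),s["ft_force"])
fr=grab("side");save(fr,"side3.png")
E
python3 e.py
```

```text
down False
19.225 [ 0.52126981 -0.07079701  0.10845938] [0.40169682 0.10239791 0.13088449]
push False
20.9583 [ 0.49789985 -0.1627354   0.10848739] [np.float64(0.49791424149424185), np.float64(-0.16283058724632984), 0.1085] [ 0.72326498  0.88136158 -0.17420589]
```

View pics/side3.png

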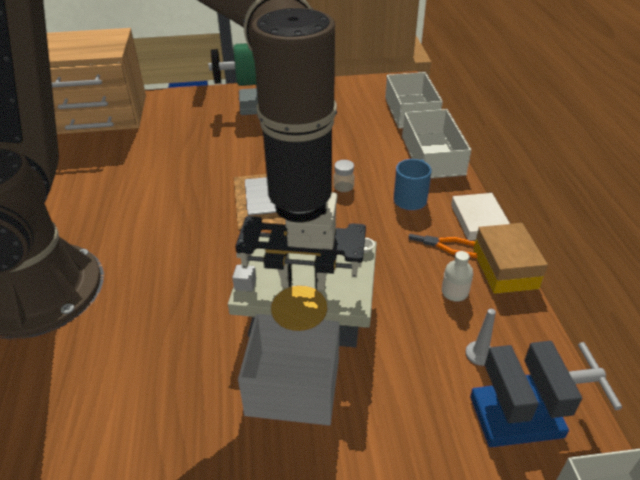

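The disc at (299,308) is about half over the edge and centred on the pan. I'll finish the push.

```bash
cat > f.py <<'E'
from h import *
P=lambda y,z:[*st(0,y),z]
print("push",r.move_straight(P(.005,.1085),velocity=.08,max_force=25))
s=read_state();print(s["clock"],s["tcp_pos"],s["ft_force"])
r.move_straight(P(.03,.1085),velocity=.1)
r.move_straight(P(.03,.2),velocity=.2)
r.move_pose(P(.12,.3),down(165.8)); r.sleep(.3)
for cam in("side","top"):
    fr=grab(cam);save(fr,cam+"4.png")
    for k,z in dict(lid=.004,disc=.02,block=.105,dish=.105,jar=0).items():
        for x in spotter.mark_of(k,cam)[:1]:print(cam,k,round(x["score"],2),np.round(x["uv"]),np.round(onz(fr,x["uv"],z),3))
print(read_state()["clock"])
E
python3 f.py
```

```text
push False
21.7833 [ 0.48544342 -0.21159553  0.10839919] [-0.17557693 -0.04984485 -0.76737376]
side lid 0.97 [279. 200.] [0.479 0.202 0.004]
side disc 0.58 [294. 389.] [ 0.467 -0.302  0.02 ]
side block 0.75 [247. 281.] [ 0.406 -0.14   0.105]
side dish 0.71 [365. 250.] [ 0.616 -0.092  0.105]
side jar 0.94 [345. 184.] [0.636 0.244 0.   ]
top disc 0.93 [489. 265.] [ 0.466 -0.296  0.02 ]
top block 0.62 [415. 305.] [ 0.402 -0.145  0.105]
top jar 0.83 [195. 183.] [0.634 0.242 0.   ]
24.2917
```

View pics/side4.png

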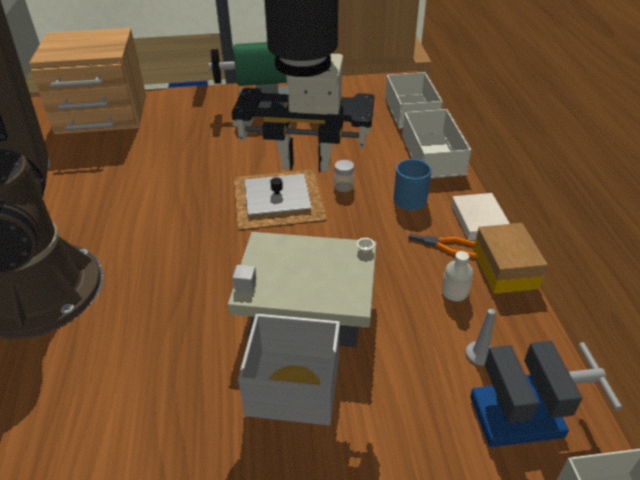

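View pics/top4.png

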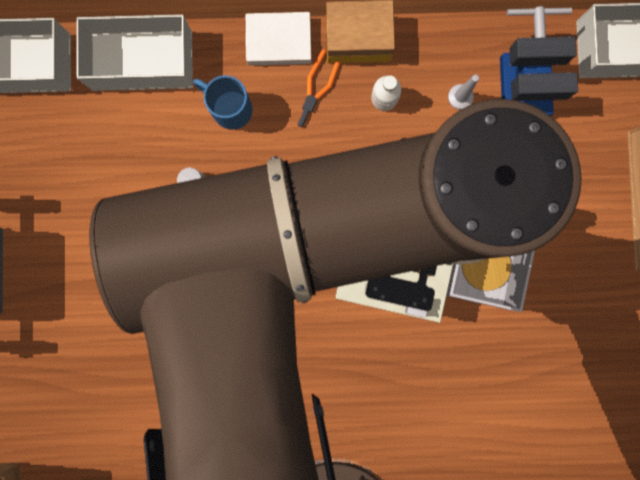

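The disc lies flat in the pan (side 294,380; top 488,270). The lid is on the mat at side (279,195), and the block, bowl and jar are where they were. Handing in.

```bash
python3 -c "
from h import *
print(read_state()['ft_force']); print(ticket.hand_in())"
```

```text
[-0.03606731 -0.67958613 -0.0381157 ]
the job is handed in; nothing more can be done
None
```

I lifted the lid off by its knob, set it down on the cork mat, then pushed the brass blank over the board's edge with two slightly open fingers. It dropped into the pan, and I handed the job in at about 24 s on the robot's clock. The hand-in gives no verdict.

- **Lid:** the wrist picture shows it flat and knob up, with cork visible on all sides. It measured within about 2 mm of the mat centre. The side-camera network put it about 13 mm off in y, still inside the 35 mm limit.
- **Blank:** the side and top pictures show it lying in the pan. Both networks place it about 15–20 mm from the pan's centre, inside the walls.
- **Block, bowl and jar:** all three still stand in the side picture where they stood before.
    - The block and bowl readings changed by less than 10 mm.
    - The jar's side-camera reading shifted by nearly 20 mm, while the top camera showed almost none. The arm never came near it, so I put this down to network error.
- **Not checked:** the top camera could not see the lid or bowl in the last picture because the arm was in the way.
- **Arm:** raised clear with tool force near zero at hand-in; no force guard tripped during the push.

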